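# Square a steel plate into the drilling jig and clamp it

## Task

Get the steel plate on the drilling jig ready for drilling: with the clamp still open, slide it along the bed until it is pressed firmly but gently home into the corner, flat on the bed and flush against both the long fence and the end stop. Then turn the clamp's handle counter-clockwise until its white pointer stands on the black index line, so that the cam holds the plate tight, and let go. Do not ram the plate against the stops, and leave the other things on the bench alone.

Things in the scene. Friction and masses are not known exactly. Their poses are not given: they have to be found in the camera images.
- jig: fixed drilling jig: a plywood bed 210 (x) by 300 (y) by 18 mm; origin at the centre of its underside, on the bench. Its x points away from the robot towards the long fence, its y along the fence towards the end stop; turned up to 20 degrees either way. The bed's top is 18 mm above the bench.
- fence: long aluminium fence fixed on the bed, 22 (x) by 270 (y) by 14 mm high; origin at the centre of its underside. The face that the plate goes against is its -x face (11 mm from its origin).
- end_stop: short aluminium stop fixed on the bed at right angles to the fence, 36 (x) by 22 (y) by 14 mm high; origin at the centre of its underside. The face that the plate goes against is its -y face (11 mm from its origin). The bed is open at the opposite end and on the robot's side.
- corner (a point): on the bed's top where the faces of fence and end stop meet, 65 mm in x and 85 mm in y from the jig's origin; axes as the jig's. With the plate home, the plate's centre lies at x = -25, y = -45 mm from here.
- plate: loose plain steel mounting plate, 50 (x) by 90 (y) by 8 mm, 180 to 365 g, with four small dark screw holes; origin at the centre of its underside. It starts flat on the bed, away from both stops and up to 20 degrees askew to the jig, at the end of the bed opposite the end stop.
- clamp (a joint): angle of the eccentric clamp (rad), growing counter-clockwise seen from above. It starts open at 0 to 0.25; the pointer stands on the index line at 1.40; it could go on to a stop at 1.70. It stays where it is left (friction about 0.12 N m). The cam starts to bite on a plate that is home about 0.15 rad before the index line and gets stiffer from there on.
- pivot (a point): on the bed's top, on the clamp's upright axis: -10 mm in x and 55 mm in y from the jig's origin; axes as the jig's. The index line is a black line on the bed 34 to 58 mm from here towards the robot (jig -x).
- grip (a point): point on the clamp's axis at which to grip its handle, 36 mm above the bed. The handle is an upright black bar 52 long, 14 thick, from 16 to 50 mm above the bed, centred on the axis, with a white pointer line on top over one half. The bar's direction (pointer end) in the jig's frame, counter-clockwise from jig x, is 1.742 rad plus the clamp's joint value. The point's own x axis stands at the joint value from jig x.
- cam: steel cam disc under the handle, radius 17.8 mm, 10 mm high on the bed, set off-centre on the clamp's axis by 8 mm; origin on the axis at the bed's top. While open it leaves about 6 to 8 mm of free play beside a plate that slides along the fence to the end stop, and it reaches at most 26 mm from the axis.
- bin: bystander: yellow open plastic bin 100 by 160 by 60 mm with bolts
- driver: bystander: screwdriver 200 mm long lying on the bench
- tape: bystander: black tape measure 65 by 38 by 60 mm
- offcut: bystander: steel strip 150 by 25 by 6 mm lying on the bench, not the plate
Things that resemble listed ones, but are neither listed nor needed, are in the scene too. Leave any orange, red or yellow look-alike of the plate alone.

How it is judged:
On the way:
1. clamp still open (below 0.5 rad), the plate is pressed home: flat, within 2 mm of fence and end stop, square within 0.035 rad, pushed against one of them with over 2 N (x of plate in the frame of corner between -0.027 and -0.022 m and y of plate in the frame of corner between -0.047 and -0.042 m and angle between the x axis of plate and the x axis of corner, either way round below 0.035 rad and z of plate in the frame of corner below 0.002 m and angle between plate's own z axis and vertical below 0.03 rad and value of joint clamp below 0.5 rad and (contact force between plate and fence above 2 N or contact force between plate and end_stop above 2 N)), for 0.02 s.
At the end, for the whole second after the job is handed in: the plate lies flat on the bed within 2 mm of the fence and of the end stop, square to them within 0.03 rad, at rest; the clamp stands within 0.12 rad of the index line (1.40) and its cam presses on the plate with more than 1 N (x of plate in the frame of corner between -0.027 and -0.022 m and y of plate in the frame of corner between -0.047 and -0.042 m and angle between the x axis of plate and the x axis of corner, either way round below 0.03 rad and z of plate in the frame of corner below 0.002 m and angle between plate's own z axis and vertical below 0.03 rad and value of joint clamp between 1.28 and 1.52 rad and contact force between plate and cam above 1 N and linear speed of plate below 0.01 m/s); the robot touches nothing.
It fails at once if the plate is rammed against the fence or the end stop (more than 60 N) (contact force between plate and fence above 60 N or contact force between plate and end_stop above 60 N).
It fails at once if a bystander is moved by more than 15 mm (distance of any of bin, driver, tape, offcut from where it was at the start of the episode above 0.015 m).
It also fails if it takes over 67 s, if anything falls off the work surface, if the arm or the gripper's body presses on something with over 40 N, if the wrist force passes 120 N, or if a joint passes its speed limit or range.

## Robot

A 6-joint arm with a two-finger parallel gripper is mounted at the origin on the work surface. World frame = base frame: x ahead of the robot, y to its left, z up, the work surface at z = 0. Lengths are in m, angles in rad, forces in N, time in s.
With the tool pointing down it reaches from about 0.275 to 0.825 m from the base axis. Payload 4.9 kg.
Tool frame: the origin (TCP) lies midway between the tips of the shut fingers; the grasp point (between the pads) lies 19 mm behind it (bot.grip_depth is the distance from the TCP to the grasp point, in m); z points along the fingers, y is the line along which they close (so a half turn about z gives the same grasp; the last joint's range is limited). The gripper opens to 85 mm and grips with 20 to 120 N. Pads are 22 mm wide; open, the fingers measure 114 mm over their backs; the gripper's body (76 mm by 85 mm) begins 54 mm behind the grasp point. The pads swing forward as they close: fully open they stand 13 mm farther back than shut.
Start: joints at [1.003, 0.326, -0.193, 1.052, 0, 1.437], TCP at [0.231, 0.499, 0.231] pointing down, gripper open.
Joint ranges: [-2.65, 2.65], [-0.97, 1.79], [-1.3, 1.35], [-1.93, 2.1], [-1.47, 1.37], [-3.14, 3.14]. Speed limits (rad/s): [2.57, 2.57, 3.14, 3.14, 3.14, 3.14].

## Interface

Orientations are given as [roll, pitch, yaw] about the fixed x, y, z axes, in that order (R = Rz(yaw) Ry(pitch) Rx(roll)).
In Python, from cell import status, get_image, bot gives the robot as it stands.
- The arm moves only by the shell command python3 -m creep 'ROWS'. ROWS is JSON, a list of rows, each a list of 3 entries, a list of its own where there are three numbers: the turn, a rotation vector about the tool's x, y, z in rad, then the shift along the tool's x, y, z in cm, then the opening in per cent of the stroke, from 0 (shut) to 100 (fully open). In form: [[[rx, ry, rz], [dx, dy, dz], claw], ...]. A call has 1 to 12 rows; each row is the pose to reach, as a shift and turn from the pose commanded when the call began, along the tool's axes at that moment; what a row does not reach only later rows make up. A row lasts 1/8 s, in which the tool goes at most 62.5 mm and 10.7 degrees, less where a joint would pass 70% of its speed; a pose out of reach is approached as far as the arm can. A call with a gripper value outside its range is refused whole. The fingers move at their own pace and stop on an object; the grip force is fixed at half the most. Time passes only in rows, so rows that repeat a pose let the fingers close. It gives the time, the measured TCP pose, the force, the opening and the grip force at its end, in the units of the state.
- status.observe(): the state, without advancing time (a new reading comes with each control period).
- get_image(name): name is "scene" or "top"; returns a dict with "img" (480x640x3 uint8, red, green, blue), "depth" (480x640 float32, m along the optical axis (not along the pixel's ray), 0 where there is no reading), "fovy" (degrees; the focal length in pixels is half the picture's height over the tangent of half this angle, whatever the lens; pixels are square), "cx", "cy" (the principal point, pixels), "dist_coeffs" ([k1, k2, p1, p2, k3] as OpenCV has them; the pictures are not rectified), "rvec" (rotation vector, rad) and "tvec" (3), from world to camera coordinates, as OpenCV has them. Camera axes: x right, y down, z forward; pixel columns grow to the right and rows downward; lengths in m; the calibration is good to about 2 mm. A picture is of the moment at which its call begins.
- bot.hand_in(): hands the job in; it is judged then, once.
The state is a dict: "clock": time; "qpos": joint angles; "joint_vel": joint speeds; "joint_torque": joint torques, N m; "position": TCP position; "eef_rot": TCP orientation; "force": force on the tool from outside, world axes, zero at the start; "torque": the same for the moment, N m; "gripper_width": opening from 0.0 (shut) to 1.0 (fully open); "gripper_force": force on a finger pad.
Only numpy, scipy, OpenCV 4.12 (cv2) and the standard library are available. Lean on these libraries where they do the work, as an engineer would, in place of code of your own. Each camera call takes 0.05 s, during which the arm holds its last target. There are 200 camera calls.

## Working session

There is one attempt and no reset: what is moved stays moved. The work goes in short steps, Python scripts to look and compute and a shell command to move; the robot and the scene stay as the last step left them, time stands still between calls to the robot, and variables do not carry over. Pictures are saved under pics/ and viewed, at most 10 in all, crops included, and the job is handed in when it is done.

```bash
mkdir -p pics; ls; cat > h.py <<'E'
import numpy as np, cv2
from cell import status, get_image, bot
def K(d):
    f=240/np.tan(np.radians(d["fovy"])/2)
    return np.array([[f,0,d["cx"]],[0,f,d["cy"]],[0,0,1.]]),np.array(d["dist_coeffs"],float)
def ray(d,uv,z):
    k,c=K(d);R=cv2.Rodrigues(np.array(d["rvec"],float))[0];t=np.array(d["tvec"],float)
    p=cv2.undistortPoints(np.array(uv,float).reshape(-1,1,2),k,c).reshape(-1,2)
    w=np.c_[p,np.ones(len(p))]@R; o=-R.T@t
    return o+w*((z-o[2])/w[:,2])[:,None]
def proj(d,P):
    k,c=K(d);return cv2.projectPoints(np.array(P,float).reshape(-1,1,3),np.array(d["rvec"],float),np.array(d["tvec"],float),k,c)[0].reshape(-1,2)
def snap(n,f):
    d=get_image(n);cv2.imwrite("pics/"+f,d["img"][:,:,::-1]);np.save("pics/"+f[:-4]+".npy",d,allow_pickle=True);return d
def load(f): return np.load("pics/"+f+".npy",allow_pickle=True).item()
E
python3 -c "
from h import *
for n in('top','scene'):
  d=snap(n,n+'0.png');print(n,d['fovy'],d['dist_coeffs'],d['rvec'],d['tvec'])
print(status.observe())"
```

```text
pics
top 50.243992602008035 [-0.03557177  0.          0.          0.          0.        ] [ 2.12996671 -2.1512147   0.17086595] [0.05197335 0.55843354 0.86940684]
scene 54.99900912985074 [-0.05272817  0.          0.          0.          0.        ] [ 1.4215419   2.26475775 -0.78960613] [ 0.20717254 -0.35180211  1.19812279]
{'clock': 0.1, 'qpos': array([ 1.00280819e+00,  3.26875675e-01, -1.93482817e-01,  1.05200733e+00,
       -4.16384417e-05,  1.43662573e+00]), 'joint_vel': array([ 0.00121342,  0.00094234,  0.00185728,  0.00025694, -0.00062459,
        0.00031672]), 'joint_torque': array([ 5.28912497e-04, -4.44238150e+01,  2.63038731e+01,  7.83533760e-03,
       -1.42866484e-04,  3.97932865e-06]), 'position': array([0.23088707, 0.49861154, 0.23057733]), 'eef_rot': array([-3.14003169e+00, -1.68685011e-04,  2.70777502e+00]), 'force': array([-0.31834398, -0.23255588, -0.38999078]), 'torque': array([0.02269229, 0.00854112, 0.02879398]), 'gripper_force': 0.0, 'gripper_width': 1.0027676393093792}
```

View pics/top0.png

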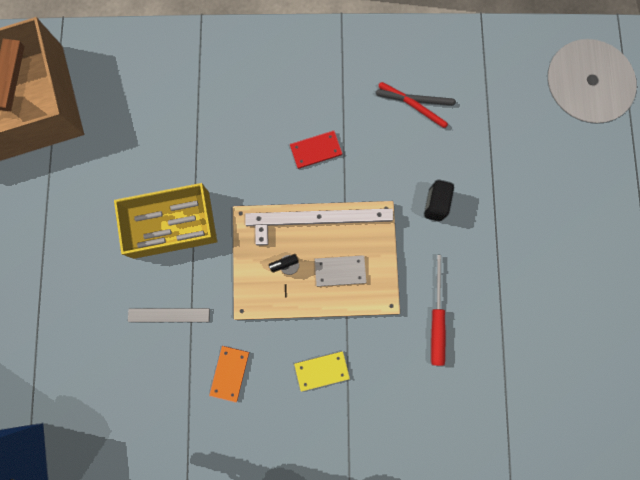

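View pics/scene0.png

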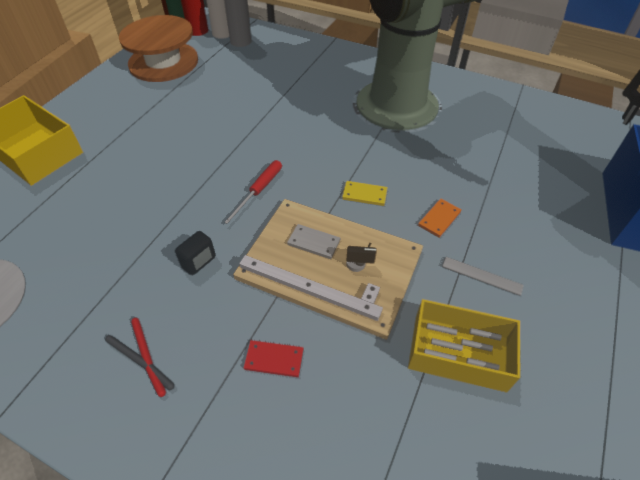

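The top view shows the bed at (233..400, 203..320), the plate at (340,271), the clamp at (286,265) and the index line at (286,291). The end stop is on the left at (261,234) and the fence runs along the top. The scene view agrees. Next I'll measure these.

```bash
cat > m.py <<'E'
from h import *
def box(m,d,z):
    cs=cv2.findContours(m,cv2.RETR_EXTERNAL,cv2.CHAIN_APPROX_NONE)[0]
    c=max(cs,key=cv2.contourArea); w=ray(d,c.reshape(-1,2),z)[:,:2]
    return cv2.minAreaRect((w*1000).astype(np.float32)),c
def ang(r,long=True):
    p=cv2.boxPoints(r);e=p[1]-p[0],p[2]-p[1];e=max(e,key=np.linalg.norm) 
    a=np.arctan2(e[1],e[0]);return a  # direction of long side
def grey(d,zmin,zmax,roi):
    hsv=cv2.cvtColor(d["img"],cv2.COLOR_RGB2HSV); m=((hsv[:,:,1]<60)&(hsv[:,:,2]>80)).astype(np.uint8)
    q=np.zeros_like(m);x0,y0,x1,y1=roi;q[y0:y1,x0:x1]=m[y0:y1,x0:x1];return cv2.morphologyEx(q,cv2.MORPH_CLOSE,np.ones((5,5)))
E
python3 - <<'E'
from m import *
d=load("top0");hsv=cv2.cvtColor(d["img"],cv2.COLOR_RGB2HSV)
m=((hsv[:,:,0]>10)&(hsv[:,:,0]<25)&(hsv[:,:,1]>60)&(hsv[:,:,2]>110)).astype(np.uint8)
q=np.zeros_like(m);q[195:330,222:410]=m[195:330,222:410]
ys,xs=np.where(q);print(xs.min(),xs.max(),ys.min(),ys.max())
r,_=box(cv2.morphologyEx(q,cv2.MORPH_CLOSE,np.ones((25,25))),d,.018);print("bed",r,ang(r))
for n,roi,z in(("plate",(308,248,375,295),.026),("fence",(240,205,396,224),.032)):
    r,c=box(grey(d,0,0,roi),d,z);print(n,r,ang(r),cv2.boundingRect(c))
k=((hsv[:,:,2]<60)).astype(np.uint8)
for n,roi in(("idx",(278,280,296,305)),("handle",(262,248,302,280))):
    x0,y0,x1,y1=roi;q=np.zeros_like(k);q[y0:y1,x0:x1]=k[y0:y1,x0:x1];r,c=box(q,d,.018 if n=="idx" else .068);print(n,r,ang(r),cv2.boundingRect(c))
# predicted depth check
R=cv2.Rodrigues(np.array(d["rvec"],float))[0]
for uv in((340,271),(380,250),(450,250)):
    print(uv,d["depth"][uv[1],uv[0]],ray(d,uv,.018))
cv2.imwrite("pics/crop.png",cv2.resize(d["img"][195:330,225:410,::-1],None,fx=4,fy=4,interpolation=cv2.INTER_CUBIC))
E
```

```text
233 399 201 319
bed ((542.160888671875, 56.89733123779297), (209.77706909179688, 299.5058898925781), 1.3873237371444702) -1.5465829
plate ((519.46826171875, 11.304779052734375), (50.527889251708984, 90.28536224365234), 3.0419931411743164) -1.5177035 (315, 256, 51, 30)
fence ((623.05517578125, 50.58934783935547), (283.9640197753906, 33.69560241699219), 89.45787811279297) 1.5613346 (240, 205, 156, 19)
idx ((489.4543762207031, 110.99373626708984), (0.0, 0.0), 0.0) 0.0 (285, 288, 1, 1)
handle ((527.9696044921875, 110.09178161621094), (17.837139129638672, 48.65332794189453), 21.507722854614258) -1.1954149 (270, 255, 28, 17)
(340, 271) 0.92270535 [[0.51946723 0.01075819 0.018     ]]
(380, 250) 0.93955886 [[ 0.55746829 -0.06329989  0.018     ]]
(450, 250) 0.95551217 [[ 0.55619367 -0.19226075  0.018     ]]
```

View pics/crop.png

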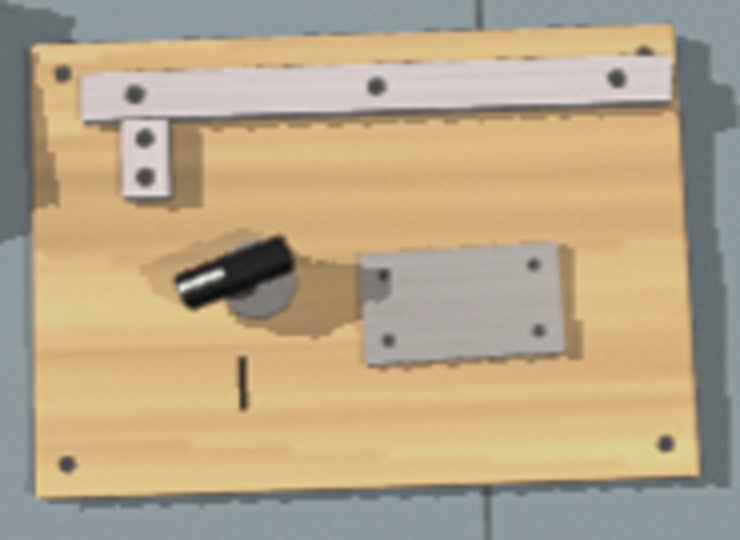

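```bash
cat > t.py <<'E'
# usage: t.py jx jy z yawrel   (jig frame mm, z mm world) -> tool shift cm and rz
import sys; from h import *
J=np.array([.5422,.0569]);A=.0242
def tgt(jx,jy,z,ya):
    s=status.observe();p=s["position"];y=s["eef_rot"][2];R=lambda a:np.array([[np.cos(a),-np.sin(a)],[np.sin(a),np.cos(a)]])
    w=J+R(A)@[jx/1e3,jy/1e3]; e=(w-p[:2])@np.c_[[np.cos(y),np.sin(y)],[np.sin(y),-np.cos(y)]]
    r=-(A+ya-y); print("rz %.3f shift %.2f %.2f %.2f cm"%((r+np.pi)%(2*np.pi)-np.pi,*(e*100),(p[2]-z/1e3)*100),"now jig",np.round(R(A).T@(p[:2]-J)*1e3,1),"z",p[2].round(4),"F",s["force"].round(1),"rot",s["eef_rot"].round(3),"t",s["clock"])
if __name__=="__main__": tgt(*map(float,sys.argv[1:]))
E
python3 t.py -70 -45 80 3.1416
```

```text
rz -0.458 shift -42.53 -34.13 15.06 cm now jig [-300.5  449.1] z 0.2306 F [-0.3 -0.2 -0.4] rot [-3.14  -0.     2.708] t 0.1
```

```bash
python3 -m creep '[[[0,0,-0.15],[-10,-8,0],0],[[0,0,-0.3],[-20,-16,0],0],[[0,0,-0.458],[-42.5,-34.1,5],0],[[0,0,-0.458],[-42.5,-34.1,5],0],[[0,0,-0.458],[-42.5,-34.1,5],0],[[0,0,-0.458],[-42.5,-34.1,5],0],[[0,0,-0.458],[-42.5,-34.1,5],0],[[0,0,-0.458],[-42.5,-34.1,10],0],[[0,0,-0.458],[-42.5,-34.1,15],0],[[0,0,-0.458],[-42.5,-34.1,15],0],[[0,0,-0.458],[-42.5,-34.1,15],0],[[0,0,-0.458],[-42.5,-34.1,15],0]]'; python3 t.py -70 -45 21 3.1416
```

```text
clock: 1.6
position: [0.4733, 0.0115, 0.0818]
eef_rot: [3.141, -0.0, -3.117]
force: [0.5, -0.3, 0.9]
gripper_width: -0.002
gripper_force: 0.0
rz 0.000 shift 0.00 -0.13 6.08 cm now jig [-70.  -43.7] z 0.0818 F [ 0.5 -0.3  0.9] rot [ 3.141 -0.    -3.117] t 1.6
```

```bash
python3 -m creep '[[[0,0,0],[0,-0.1,3],0],[[0,0,0],[0,-0.1,6.1],0],[[0,0,0],[0,-0.1,6.1],0],[[0,0,0],[0,-0.1,6.1],0],[[0,0,0],[-0.5,-0.1,6.1],0],[[0,0,0],[-1,-0.1,6.1],0],[[0,0,0],[-1.5,-0.1,6.1],0],[[0,0,0],[-2,-0.1,6.1],0],[[0,0,0],[-2.5,-0.1,6.1],0],[[0,0,0],[-3,-0.1,6.1],0],[[0,0,0],[-3.5,-0.1,6.1],0],[[0,0,0],[-3.5,-0.1,6.1],0]]'; python3 - <<'E'
from m import *
d=snap("top","top1.png");cv2.imwrite("pics/c1.png",cv2.resize(d["img"][195:330,225:410,::-1],None,fx=4,fy=4))
E
python3 t.py 4 -45 21 3.1416
```

```text
clock: 3.1
position: [0.5099, 0.0108, 0.0204]
eef_rot: [-3.141, 0.002, -3.117]
force: [0.0, 0.4, 0.2]
gripper_width: -0.001
gripper_force: 0.0
rz 0.000 shift -3.76 0.03 -0.06 cm now jig [-33.6 -45.3] z 0.0204 F [ 0.3 -0.6 -0.8] rot [-3.142e+00  2.000e-03 -3.117e+00] t 3.15
```

View pics/c1.png

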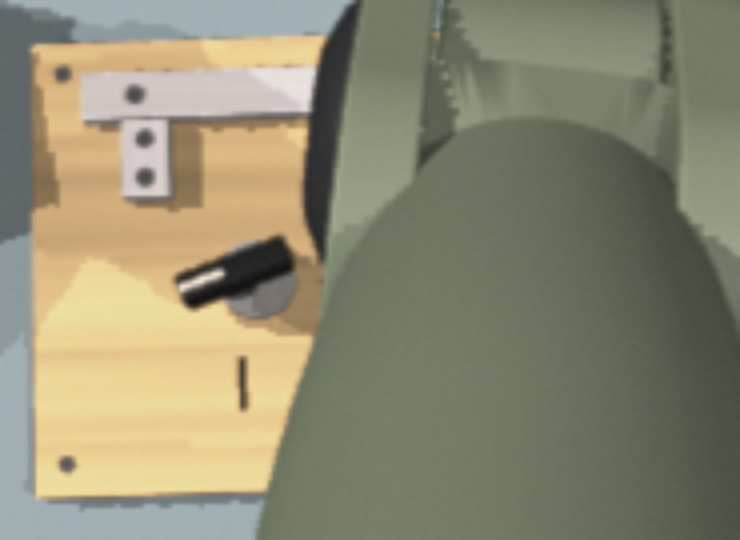

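The arm hides the plate in the top view, but the clamp hasn't moved. I'll keep pushing and check from the scene camera.

```bash
python3 -m creep '[[[0,0,0],[-0.5,0,0],0],[[0,0,0],[-1,0,0],0],[[0,0,0],[-1.5,0,0],0],[[0,0,0],[-2,0,0],0],[[0,0,0],[-2.4,0,0],0],[[0,0,0],[-2.8,0,0],0],[[0,0,0],[-2.8,0,0],0]]'; python3 - <<'E'
from m import *
d=snap("scene","sc1.png");cv2.imwrite("pics/c2.png",cv2.resize(d["img"][190:335,225:430,::-1],None,fx=3.5,fy=3.5))
E
python3 t.py 4 -45 21 3.1416
```

```text
clock: 4.03
position: [0.5374, 0.0115, 0.0204]
eef_rot: [-3.142, 0.001, -3.117]
force: [-0.6, 0.5, -0.9]
gripper_width: 0.001
gripper_force: 0.0
rz 0.000 shift -0.99 0.03 -0.06 cm now jig [ -5.9 -45.3] z 0.0204 F [-0.9 -0.5 -0.6] rot [-3.142e+00  1.000e-03 -3.117e+00] t 4.075
```

View pics/c2.png

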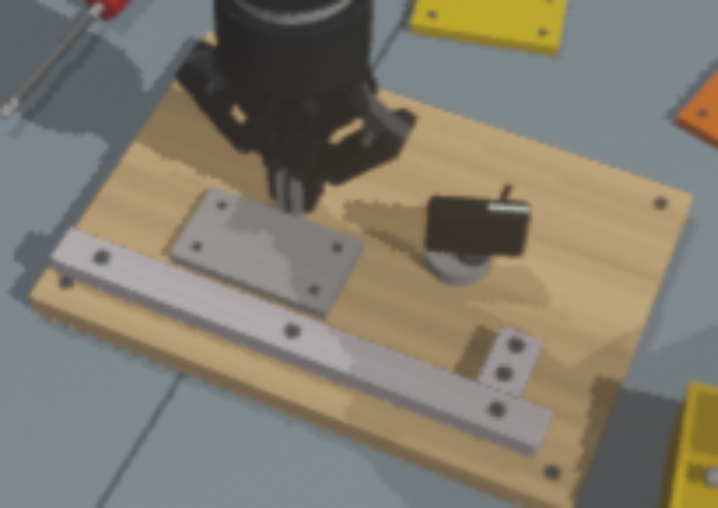

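The plate is square and being pushed, with about 10 mm left to the fence.

```bash
python3 -m creep '[[[0,0,0],[-0.3,0,0],0],[[0,0,0],[-0.55,0,0],0],[[0,0,0],[-0.7,0,0],0],[[0,0,0],[-0.8,0,0],0],[[0,0,0],[-0.8,0,0],0]]'; python3 -m creep '[[[0,0,0],[-0.1,0,0],0],[[0,0,0],[-0.1,0,0],0]]';python3 t.py 4 -45 21 3.1416
```

```text
clock: 4.7
position: [0.5445, 0.0117, 0.0203]
eef_rot: [3.142, 0.0, -3.117]
force: [-2.3, -0.3, 2.3]
gripper_width: -0.001
gripper_force: 1.2
clock: 4.95
position: [0.5456, 0.0118, 0.0203]
eef_rot: [3.142, 0.0, -3.117]
force: [-2.9, 0.1, 1.3]
gripper_width: -0.007
gripper_force: 1.2
rz 0.000 shift -0.17 0.02 -0.07 cm now jig [  2.3 -45.2] z 0.0203 F [-2.9  0.1  1.3] rot [ 3.142  0.    -3.117] t 4.95
```

```bash
for i in 1 2; do python3 -m creep '[[[0,0,0],[-0.1,0,0],0],[[0,0,0],[-0.1,0,0],0]]'|sed -n '2p;4p'; done;python3 - <<'E'
from m import *
d=snap("scene","sc2.png");cv2.imwrite("pics/c3.png",cv2.resize(d["img"][190:335,225:430,::-1],None,fx=3.5,fy=3.5))
E
python3 t.py 4 -45 21 3.1416
```

```text
position: [0.5467, 0.0118, 0.0203]
force: [-2.5, 0.3, 2.7]
position: [0.5471, 0.0118, 0.0202]
force: [-4.5, -0.2, 3.2]
rz -0.000 shift -0.02 0.02 -0.08 cm now jig [  3.8 -45.2] z 0.0202 F [-5.5 -0.2  3.2] rot [-3.142e+00 -1.000e-03 -3.117e+00] t 5.5
```

View pics/c3.png

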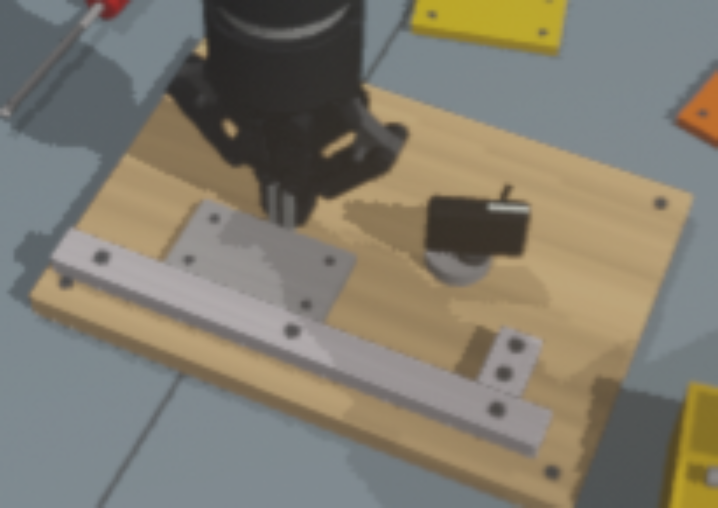

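The plate is at the fence and the force is starting to rise. I'll press a little more.

```bash
for i in 1 2; do python3 -m creep '[[[0,0,0],[-0.1,0,0],0],[[0,0,0],[-0.1,0,0],0]]'|sed -n '2p;4p'; done;python3 t.py -10 -45 21 3.1416
```

```text
position: [0.5471, 0.0118, 0.0201]
force: [-5.4, 0.1, 5.2]
position: [0.5472, 0.0118, 0.02]
force: [-9.0, -0.5, 6.9]
rz -0.000 shift 1.39 0.02 -0.10 cm now jig [  3.9 -45.2] z 0.02 F [-9.  -0.5  6.9] rot [-3.141 -0.004 -3.117] t 6.0
```

```bash
python3 -m creep '[[[0,0,0],[1.0,0,0],0],[[0,0,0],[2.0,0,0],0],[[0,0,0],[2.0,0,-4],0],[[0,0,0],[2,0,-6],0],[[0,0,0],[2,0,-6],0],[[0,0,0],[2,0,-6],0]]'|sed -n '2p;4p';python3 t.py 39 -112 80 1.5708
```

```text
position: [0.5291, 0.0114, 0.0796]
force: [0.1, 0.3, -0.3]
rz 1.571 shift -5.32 -6.69 -0.04 cm now jig [-14.2 -45.1] z 0.0796 F [ 0.1  0.3 -0.3] rot [ 3.141 -0.    -3.117] t 6.75
```

```bash
python3 -m creep '[[[0,0,0.18],[0,-6.7,0],0],[[0,0,0.36],[0,-6.7,0],0],[[0,0,0.54],[-2,-6.7,0],0],[[0,0,0.72],[-5.3,-6.7,0],0],[[0,0,0.9],[-5.3,-6.7,0],0],[[0,0,1.08],[-5.3,-6.7,0],0],[[0,0,1.26],[-5.3,-6.7,0],0],[[0,0,1.44],[-5.3,-6.7,0],0],[[0,0,1.571],[-5.3,-6.7,0],0],[[0,0,1.571],[-5.3,-6.7,0],0],[[0,0,1.571],[-5.3,-6.7,0],0],[[0,0,1.571],[-5.3,-6.7,0],0]]'|sed -n '2p;4p';python3 t.py 39 -112 20.7 1.5708
python3 - <<'E'
from m import *
d=snap("scene","sc3.png");cv2.imwrite("pics/c4.png",cv2.resize(d["img"][190:335,225:430,::-1],None,fx=3.5,fy=3.5))
E
```

```text
position: [0.5839, -0.0543, 0.0799]
force: [-0.3, -0.1, 0.5]
rz 0.001 shift 0.01 0.00 5.92 cm now jig [  39.  -112.1] z 0.0799 F [-0.3 -0.1  0.5] rot [-3.141 -0.     1.596] t 8.25
```

View pics/c4.png

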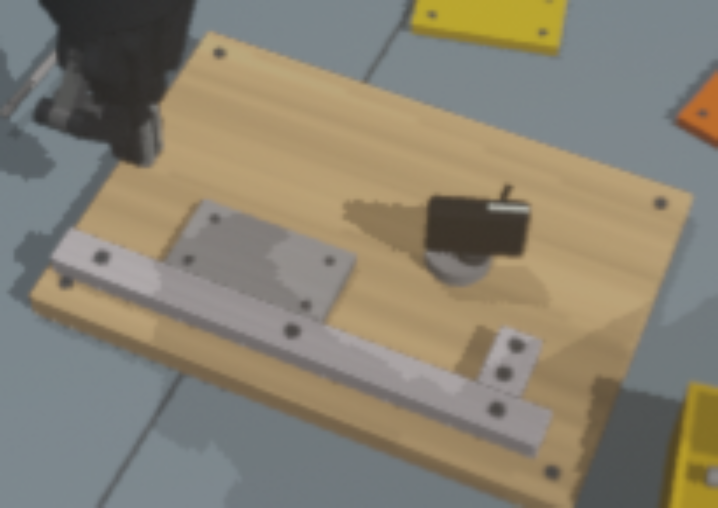

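The plate lies flush along the fence. Next I descend and push it along the fence.

```bash
python3 -m creep '[[[0,0,0],[0,0,3],0],[[0,0,0],[0,0,5.9],0],[[0,0,0],[0,0,5.9],0],[[0,0,0],[0,0,5.9],0],[[0,0,0],[0.6,0,5.9],0],[[0,0,0],[1.1,0,5.9],0],[[0,0,0],[1.6,0,5.9],0],[[0,0,0],[2.2,0,5.9],0],[[0,0,0],[2.8,0,5.9],0],[[0,0,0],[3.4,0,5.9],0],[[0,0,0],[4,0,5.9],0],[[0,0,0],[4,0,5.9],0]]'|sed -n '2p;4p'; python3 -m creep '[[[0,0,0],[0.6,0,0],0],[[0,0,0],[1.2,0,0],0],[[0,0,0],[1.8,0,0],0],[[0,0,0],[2.4,0,0],0],[[0,0,0],[3,0,0],0],[[0,0,0],[3.6,0,0],0],[[0,0,0],[4.2,0,0],0],[[0,0,0],[4.6,0,0],0],[[0,0,0],[4.6,0,0],0]]'|sed -n '2p;4p'
python3 t.py 39 -16 20.7 1.5708
python3 - <<'E'
from m import *
d=snap("scene","sc4.png");cv2.imwrite("pics/c5.png",cv2.resize(d["img"][190:335,225:430,::-1],None,fx=3.5,fy=3.5))
E
```

```text
position: [0.5828, -0.0131, 0.021]
force: [-0.0, 0.2, -0.1]
position: [0.5821, 0.0323, 0.0213]
force: [0.3, 0.1, -0.1]
rz 0.000 shift 0.96 -0.03 0.06 cm now jig [ 39.3 -25.6] z 0.0213 F [ 0.3  0.1 -0.1] rot [ 3.141e+00 -1.000e-03  1.595e+00] t 10.925
```

View pics/c5.png

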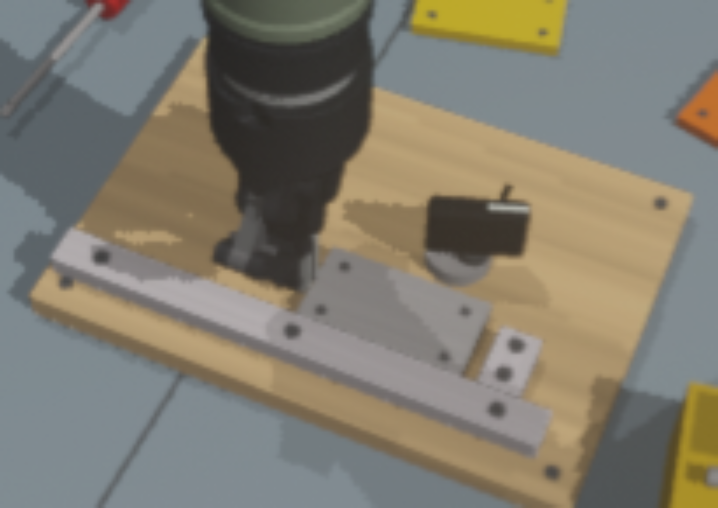

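The plate is still along the fence with about 9 mm to go to the end stop.

```bash
python3 -m creep '[[[0,0,0],[0.25,0,0],0],[[0,0,0],[0.45,0.05,0],0],[[0,0,0],[0.6,0.1,0],0],[[0,0,0],[0.7,0.1,0],0],[[0,0,0],[0.75,0.1,0],0]]'|sed -n '2p;4p'; for i in 1 2 3 4; do python3 -m creep '[[[0,0,0],[0.1,0.02,0],0],[[0,0,0],[0.1,0.02,0],0]]'|sed -n '2p;4p'; done; python3 t.py 39 -16 20.7 1.5708
```

```text
position: [0.5822, 0.0382, 0.0213]
force: [-2.4, -4.2, 2.8]
position: [0.5823, 0.0391, 0.0213]
force: [-3.5, -5.3, 2.7]
position: [0.5823, 0.0402, 0.0212]
force: [-2.8, -5.5, 2.2]
position: [0.5824, 0.0412, 0.0212]
force: [-2.5, -5.4, 2.0]
position: [0.5825, 0.0422, 0.0211]
force: [-2.5, -4.8, 1.4]
rz -0.001 shift -0.03 -0.09 0.04 cm now jig [ 39.9 -15.7] z 0.0211 F [-2.5 -4.8  1.4] rot [-3.139e+00  2.000e-03  1.594e+00] t 12.6
```

```bash
for i in 1 2 3 4; do python3 -m creep '[[[0,0,0],[0.1,0,0],0],[[0,0,0],[0.1,0,0],0]]'|sed -n '2p;4p'; done; python3 t.py 39 -16 20.7 1.5708
```

```text
position: [0.5825, 0.0425, 0.0212]
force: [-2.2, -7.1, 1.8]
position: [0.5825, 0.0425, 0.0212]
force: [-2.4, -8.3, 2.4]
position: [0.5825, 0.0426, 0.0212]
force: [-3.2, -11.1, 2.3]
position: [0.5825, 0.0426, 0.0212]
force: [-3.0, -14.9, 2.0]
rz -0.003 shift -0.08 -0.09 0.05 cm now jig [ 39.9 -15.2] z 0.0212 F [ -3.  -14.9   2. ] rot [-3.139  0.01   1.592] t 13.6
```

It stalled against the end stop at about 15 N. I'll back off, rise and check.

```bash
python3 -m creep '[[[0,0,0],[-1,0,0],0],[[0,0,0],[-2.5,0,0],0],[[0,0,0],[-6,0,-6],0],[[0,0,0],[-10,0,-10],0],[[0,0,0],[-14,0,-10],0],[[0,0,0],[-18,0,-10],0],[[0,0,0],[-20,0,-10],0],[[0,0,0],[-20,0,-10],0]]'|sed -n '2p;4p'
python3 - <<'E'
from m import *
d=snap("top","top5.png");e=snap("scene","sc5.png")
a=cv2.resize(d["img"][195:330,225:410,::-1],(760,555));cv2.imwrite("pics/c6.png",a)
E
python3 t.py -10 55 120 1.9
```

```text
position: [0.5882, -0.1537, 0.121]
force: [-0.5, -0.0, 0.9]
rz -0.329 shift 26.48 -5.06 0.09 cm now jig [  40.7 -209.8] z 0.1209 F [ 0.1  0.6 -0.7] rot [-3.141e+00 -1.000e-03  1.595e+00] t 14.7
```

View pics/c6.png

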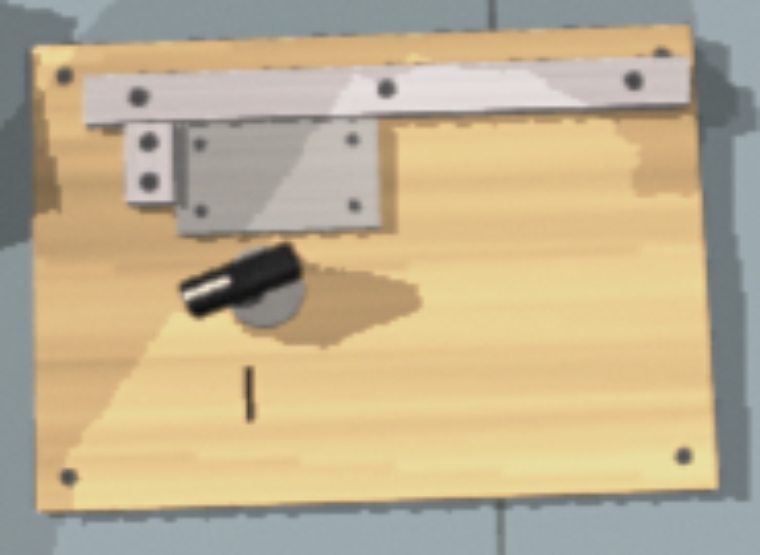

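The plate looks home in the corner. I'll measure it along with the handle.

```bash
python3 - <<'E'
from m import *
from t import J,A
Ri=np.array([[np.cos(A),np.sin(A)],[-np.sin(A),np.cos(A)]])
d=load("top5");hsv=cv2.cvtColor(d["img"],cv2.COLOR_RGB2HSV)
k=(hsv[:,:,2]<75).astype(np.uint8)
def holes(x0,y0,x1,y1,z,n):
    q=np.zeros_like(k);q[y0:y1,x0:x1]=(d["img"].max(2)<125)[y0:y1,x0:x1]
    _,_,st,c=cv2.connectedComponentsWithStats(q)
    for s,p in zip(st[1:],c[1:]): print(n,s[4],p.round(1),(Ri@(ray(d,p,z)[0,:2]-J)*1e3).round(1))
holes(271,226,315,251,.026,"plate hole")
holes(256,225,266,243,.032,"stop hole")
v=d["img"].max(2); q=np.zeros_like(k); q[248:276,264:302]=(v<45)[248:276,264:302]|((v>160)&(hsv[:,:,1]<50))[248:276,264:302]
_,L,st,c=cv2.connectedComponentsWithStats(q);print(st)
i=1+np.argmax(st[1:,4]);r,_=box((L==i).astype(np.uint8),d,.068);a=(ang(r)-A)%np.pi;print(r,"bar jig ang",a,"clamp",a-1.742,"centre jig",Ri@(np.array(r[0])/1e3-J)*1e3)
E
```

```text
plate hole 7 [273.  229.7] [55.3 74.3]
plate hole 4 [310.5 228.5] [55.3  5.6]
plate hole 7 [273.3 246. ] [25.1 74.4]
plate hole 5 [310.8 244.6] [25.4  6. ]
stop hole 14 [260.6 229.2] [55.9 96.2]
stop hole 13 [260.6 238.6] [38.5 96.5]
[[     0      0    640    480 306906]
 [   268    248     34      4    101]
 [   287    255      1      1      1]
 [   270    255     28     16    188]
 [   284    256      1      1      1]
 [   278    261      1      1      1]
 [   275    262      1      1      1]
 [   270    264      1      1      1]]
((528.2520751953125, 110.39035034179688), (15.299359321594238, 47.80210494995117), 20.7298526763916) bar jig ang 1.9084011 clamp 0.16640115 centre jig [-12.64950064  53.8121949 ]
```

The plate centre is at (40.3, 40.1) mm in the jig frame, square, so it is home. The handle bar is at 1.908 rad, which puts the clamp at about 0.166. Now I move to the handle.

```bash
python3 -m creep '[[[0,0,-0.1],[6,-1,0],60],[[0,0,-0.2],[12,-2,0],60],[[0,0,-0.337],[18,-4,0],60],[[0,0,-0.337],[24,-5.1,0],60],[[0,0,-0.337],[26.5,-5.1,0],60],[[0,0,-0.337],[26.5,-5.1,0],60],[[0,0,-0.337],[26.5,-5.1,0],60],[[0,0,-0.337],[26.5,-5.1,0],60]]'|sed -n '2p;4,5p';python3 t.py -10.5 54.7 36 1.908
```

```text
position: [0.5309, 0.1103, 0.1212]
force: [0.2, 0.1, 0.6]
gripper_width: 0.593
rz -0.001 shift 0.12 -0.01 8.52 cm now jig [-10.   53.6] z 0.1212 F [0.2 0.1 0.6] rot [-3.141  0.     1.931] t 15.7
```

```bash
python3 -m creep '[[[0,0,0],[0.1,0,3],60],[[0,0,0],[0.1,0,6],60],[[0,0,0],[0.1,0,8.5],60],[[0,0,0],[0.1,0,8.5],60],[[0,0,0],[0.1,0,8.5],60]]'|sed -n '2p;4,5p';python3 -m creep '[[[0,0,0],[0,0,0],0],[[0,0,0],[0,0,0],0],[[0,0,0],[0,0,0],0],[[0,0,0],[0,0,0],0],[[0,0,0],[0,0,0],0],[[0,0,0],[0,0,0],0]]';python3 t.py -10 55 36 1.908
```

```text
position: [0.5312, 0.1113, 0.037]
force: [0.9, 0.2, 0.7]
gripper_width: 0.603
clock: 17.08
position: [0.5307, 0.1117, 0.0374]
eef_rot: [3.141, 0.001, 1.932]
force: [-2.2, -0.8, 5.6]
gripper_width: 0.155
gripper_force: 58.9
rz -0.000 shift -0.01 0.02 0.14 cm now jig [-10.2  55. ] z 0.0374 F [-2.2 -0.8  5.6] rot [3.141e+00 1.000e-03 1.932e+00] t 17.075
```

The handle is gripped, centred on the pivot. I'll turn it in stages.

```bash
python3 -m creep '[[[0,0,-0.1],[0,0,0],0],[[0,0,-0.2],[0,0,0],0],[[0,0,-0.3],[0,0,0],0],[[0,0,-0.4],[0,0,0],0],[[0,0,-0.5],[0,0,0],0],[[0,0,-0.6],[0,0,0],0],[[0,0,-0.7],[0,0,0],0],[[0,0,-0.8],[0,0,0],0],[[0,0,-0.9],[0,0,0],0],[[0,0,-1.0],[0,0,0],0],[[0,0,-1.05],[0,0,0],0],[[0,0,-1.05],[0,0,0],0]]';python3 -m creep '[[[0,0,-0.04],[0,0,0],0],[[0,0,-0.08],[0,0,0],0],[[0,0,-0.12],[0,0,0],0],[[0,0,-0.16],[0,0,0],0],[[0,0,-0.185],[0,0,0],0],[[0,0,-0.185],[0,0,0],0],[[0,0,-0.185],[0,0,0],0]]';python3 t.py -10 55 36 3.142; python3 -c "
from h import *;print(status.observe()['torque'])"
```

```text
clock: 18.58
position: [0.5308, 0.1119, 0.0374]
eef_rot: [3.141, 0.001, 2.982]
force: [-1.7, -0.3, 5.6]
gripper_width: 0.15
gripper_force: 58.9
clock: 19.45
position: [0.5308, 0.112, 0.0374]
eef_rot: [3.141, 0.001, -3.117]
force: [-2.8, -1.2, 6.6]
gripper_width: 0.151
gripper_force: 58.9
rz -0.000 shift -0.01 -0.03 0.14 cm now jig [-10.1  55.3] z 0.0374 F [-2.8 -1.2  6.6] rot [ 3.141e+00  1.000e-03 -3.117e+00] t 19.45
[-0.0174953   0.41670833 -0.24453562]
```

The tool is at 1.40 with the cam biting (moment about 0.24 N m). I'll add 0.03, release, lift away and check.

```bash
python3 -m creep '[[[0,0,-0.03],[0,0,0],0],[[0,0,-0.03],[0,0,0],0],[[0,0,-0.03],[0,0,0],60],[[0,0,-0.03],[0,0,0],60],[[0,0,-0.03],[0,0,0],60],[[0,0,-0.03],[0,0,0],60],[[0,0,-0.03],[0,0,-4],60],[[0,0,-0.03],[0,0,-8],60],[[0,0,-0.03],[0,0,-13],60],[[0,0,-0.03],[0,0,-13],60]]'|sed -n '2p;4,5p';python3 -m creep '[[[0,0,0],[5,6,0],60],[[0,0,0],[10,12,0],60],[[0,0,0],[14,18,0],60],[[0,0,0],[14,24,0],60],[[0,0,0],[14,28,0],60],[[0,0,0],[14,28,0],60],[[0,0,0],[14,28,0],60]]'
python3 - <<'E'
from m import *
from t import J,A
Ri=np.array([[np.cos(A),np.sin(A)],[-np.sin(A),np.cos(A)]])
d=snap("top","top6.png");k=np.zeros((480,640),np.uint8)
x0,y0,x1,y1=271,226,315,251
q=k.copy();q[y0:y1,x0:x1]=(d["img"].max(2)<125)[y0:y1,x0:x1]
_,_,st,c=cv2.connectedComponentsWithStats(q)
for s,p in zip(st[1:],c[1:]): print(s[4],(Ri@(ray(d,p,.026)[0,:2]-J)*1e3).round(1))
cv2.imwrite("pics/c7.png",cv2.resize(d["img"][195:330,225:410,::-1],(760,555)))
E
```

```text
position: [0.5336, 0.1122, 0.1703]
force: [-0.6, -0.9, 0.2]
gripper_width: 0.601
clock: 21.58
position: [0.3745, 0.3835, 0.1651]
eef_rot: [-3.14, -0.002, -3.085]
force: [0.3, -0.4, -0.2]
gripper_width: 0.599
gripper_force: 0.0
7 [55.3 74.3]
4 [55.3  5.6]
8 [25.1 74. ]
5 [25.4  6. ]
29 [19.7 57.9]
1 [15.2  0.5]
```

View pics/c7.png

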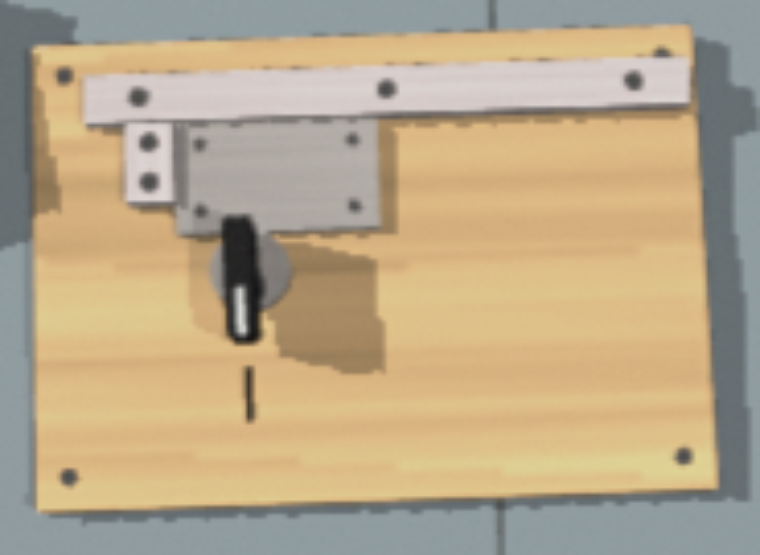

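The pointer stands in line with the index line, and the plate is still home with the cam against it. The arm is clear.

```bash
python3 -c "
from cell import bot
print(bot.hand_in())"
```

```text
the job is handed in; nothing more can be done
None
```

The plate is pressed home in the corner, flush to the fence and the end stop. The clamp is turned to the index line (about 1.43 rad by the tool's angle), the arm is clear, and the job is handed in; no verdict came back.

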